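Stock the slide-top supply case

ROBOT

A 6-joint arm with a two-finger parallel gripper is mounted at the origin on the work surface. World frame = base frame: x ahead of the robot, y to its left, z up, the work surface at z = 0. Lengths are in m, angles in rad, forces in N, time in s.
With the tool pointing down it reaches from about 0.3 to 0.775 m from the base axis. Payload 14.6 kg.
Tool frame: the origin (TCP) lies between the finger pads; the fingertips stand 8 mm ahead of it and the grasp point (between the pads) lies 11 mm behind it; x points along the fingers, y is the direction in which the jaws open and shut, and the axes are right-handed (so a half turn about x gives the same grasp; the last joint's range is limited). The gripper opens to 94 mm and grips with 3 to 60 N. Pads are 16 mm wide; open, the fingers measure 119 mm over their backs; the gripper's body (75 mm by 177 mm) begins 78 mm behind the grasp point.
Start: joints at [1.234, 0.3, 1.521, -0, 1.321, -0.067], TCP at [0.147, 0.53, 0.213] pointing down, gripper open.
Joint ranges: [-3.03, 3.03], [-0.79, 2.21], [0.23, 2.52], [-1.04, 4.18], [0, 3.07], [-2.55, 2.55]. Speed limits (rad/s): [2.22, 2.22, 2.57, 3.14, 3.14, 3.14].

INTERFACE

Orientations are given as [roll, pitch, yaw] about the fixed x, y, z axes, in that order (R = Rz(yaw) Ry(pitch) Rx(roll)).
In Python, from station import ctrl gives the robot as it stands.
- The arm moves only by the shell command python3 -m creep 'ROWS' [FORCE]. ROWS is a JSON object of lists of equal length, an entry for each row: "hand": the closure, from -1 (fully open) to 1 (shut); "slide": the shift along the tool's x, y, z in m, a list of three; "spin": the turn about the tool's x in degrees. A call has 1 to 12 rows; each row is the pose to reach, as a shift and turn from the pose commanded when the call began, along the tool's axes at that moment; what a row does not reach only later rows make up. A row lasts 1/12 s, in which the tool goes at most 41.7 mm and 7.16 degrees, less where a joint would pass 70% of its speed; a pose out of reach is approached as far as the arm can. A call with a gripper value outside its range is refused whole. The fingers move at their own pace and stop on an object; FORCE is the grip in N (left out, the last holds). Time passes only in rows, so rows that repeat a pose let the fingers close. It gives the time, the measured TCP pose, the force and the opening at its end, in the units of the state.
- ctrl.get_obs(): the state, without advancing time (a new reading comes with each control period).
- ctrl.camera(name): name is "scene" or "top" or "wrist"; returns the picture (384x512x3 uint8, red, green, blue); there is no depth.
- ctrl.calibration(name): a dict with "K" (3x3 intrinsics, pixels), "R" (3x3) and "t" (3): a world point X has camera coordinates R X + t. Camera axes: x right, y down, z forward; pixel columns grow to the right and rows downward; lengths in m; the calibration is good to about 2 mm. The wrist camera is an equidistant fisheye: a pixel r from the principal point sees the ray r / f radians off the axis. A picture is of the moment at which its call begins: read the wrist's pose just before it. calibration takes no time and is no camera call; for the wrist camera it gives the pose at the moment of the call.
- ctrl.hand_in(): hands the job in, once; it reports no verdict.
The state is a dict: "time_s": time; "qpos": joint angles; "joint_vel": joint speeds; "tau": joint torques, N m; "ee_pos": TCP position; "eef_rot": TCP orientation; "force": force on the tool from outside, world axes, zero at the start; "moment": the same for the moment, N m; "grip_width": finger opening in m.
Only numpy, scipy, OpenCV 4.12 (cv2) and the standard library are available. Lean on these libraries where they do the work, as an engineer would, in place of code of your own. Each camera call takes 0.05 s, during which the arm holds its last target.

TASK

Slide the cover of the supply case fully open, then stand the tall bottle in the rear bay (the one farther from the robot) first and after it the short jar in the front bay, setting both down gently and upright. Then slide the cover fully shut over them, and leave everything else on the trolley where it is.

Things in the scene. Friction and masses are not known exactly. Their poses are not given: they have to be found in the camera images.
- case: White plastic supply case, fixed, 192 x 345 mm, turned up to 0.25 rad. Origin on the table under the centre of its open bay; x to the rear (away from the robot), y left, z up. Bay inside: x -85..85, y -80..80, floor z 4, rim z 100 mm. Its left half (y 80..260) is closed; the open cover lies on it. Rails along y at x = +-84..96, tops at z 110; end bar at y 257, top z 108.
- cover (a joint): Steel sliding cover of the case, 178 x 168 x 5 mm, its top at z 105.5 mm of the case. Metres slid along the case's +y: 0 fully shut, 0.165 fully open (hard stops). It starts between 0 and 35 mm open. It stays where it is left and takes about 2 N (plus 6 N per m/s) to slide.
- cover_rib (a point): Middle of the top edge of the cover's upright black push rib: 70 mm along the case's x, 10 mm thick in y, standing 20 mm above the cover (top at z 125.5 mm of the case). At case y -66 mm with the cover shut; moves with it. Push its side face, toward +y to open, toward -y to shut.
- rear_bay (a point): Centre of the rear bay's floor: case (44, 0, 4) mm. The bay is 83 mm in x by 160 mm in y; a fence 4 mm thick along y at case x = 0, top at z 18 mm, parts it from the front bay.
- front_bay (a point): Centre of the front bay's floor: case (-44, 0, 4) mm. The bay is 83 mm in x by 160 mm in y.
- bottle_mid (a point): The tall bottle, standing: white plastic, paper label, grey cap band; 46 mm diameter up to 70 mm, then a shoulder and a 34 mm diameter neck and cap, 92 mm tall in all; about 0.13 kg. Point on its axis half-way up (46 mm above its foot); z is its axis. Gripped 58 mm above its foot, the gripper stays clear of the case's rim.
- jar_mid (a point): The short jar, standing: white plastic, paper label, grey lid band; a cylinder 58 mm in diameter, 64 mm tall; about 0.12 kg. Point on its axis half-way up (32 mm above its foot); z is its axis. Gripped 50 mm above its foot, the gripper stays clear of the rim. Jar and bottle stand right of the case, either one nearer, axes 100 mm or more apart.
- tweezers: Bystander: steel tweezers, 130 mm along y, 12 mm wide, 8 mm high, lying between bottle and jar; origin under the middle.
- bowl: Bystander: steel bowl, 116 mm diameter, 50 mm high; origin under its centre.
- tape: Bystander: roll of paper tape lying flat, 90 mm diameter, 25 mm high; origin under its centre.
- packet: Bystander: small paper carton lying flat, 80 mm along x, 26 mm wide, 20 mm high, between the case and the two items; origin under its centre.

How it is judged:
By the outcome, as a careful person would: the job done as asked, in the order asked, and still so for the second after the job is handed in, with the robot touching nothing.
It also fails if it takes over 72 s, if anything falls off the work surface, if the arm or the gripper's body presses on something with over 40 N, if the wrist force passes 120 N, or if a joint passes its speed limit or range.

## Working session

There is one attempt and no reset: what is moved stays moved. The work goes in short steps, Python scripts to look and compute and a shell command to move; the robot and the scene stay as the last step left them, time stands still between calls to the robot, and variables do not carry over. Pictures are saved under pics/ and viewed, and the job is handed in when it is done.

```bash
ls; mkdir -p pics
python3 - <<'E'
from station import ctrl
import cv2
print(ctrl.get_obs())
for n in ["scene","top","wrist"]:
    c=ctrl.calibration(n); print(n,c)
    cv2.imwrite(f"pics/{n}0.png",ctrl.camera(n)[:,:,::-1])
E
```

```text
pics
{'time_s': 0.0, 'qpos': array([ 1.23443076e+00,  3.00487361e-01,  1.52159766e+00,  4.42855105e-05,
        1.32069457e+00, -6.66321547e-02]), 'joint_vel': array([ 0.00047246, -0.00075389,  0.00015614, -0.00041328,  0.00147335,
       -0.00046604]), 'tau': array([ 1.47362234e-04, -5.31819606e+01, -3.52742851e+01,  7.08467513e-02,
        2.43756291e-02, -1.14891336e-04]), 'ee_pos': array([0.14648438, 0.52986584, 0.21287039]), 'eef_rot': array([-1.67355168,  1.56960861, -1.94329607]), 'force': array([-0.53205659, -0.39619513,  0.68095829]), 'moment': array([ 0.01190827, -0.06663297,  0.00847049]), 'grip_width': 0.09398267549265373}
scene {'K': array([[441.69295932,   0.        , 251.5663463 ],
       [  0.        , 441.69295932, 196.83379094],
       [  0.        ,   0.        ,   1.        ]]), 'R': array([[-0.78949018,  0.6137432 ,  0.00495322],
       [ 0.48373433,  0.62717956, -0.61044811],
       [-0.37776493, -0.47954675, -0.79204077]]), 't': array([ 0.54698179, -0.06628387,  1.41049217])}
top {'K': array([[370.68582044,   0.        , 257.53258496],
       [  0.        , 370.68582044, 191.88228628],
       [  0.        ,   0.        ,   1.        ]]), 'R': array([[-0.00645575, -0.99935508,  0.03532346],
       [-0.99658212,  0.0035206 , -0.08253298],
       [ 0.08235539, -0.03573554, -0.99596213]]), 't': array([-0.22342097,  0.54011621,  0.88972309])}
wrist {'K': array([[297.31863964,   0.        , 256.97109992],
       [  0.        , 297.31863964, 190.43637046],
       [  0.        ,   0.        ,   1.        ]]), 'R': array([[ 2.67373189e-01,  9.63593021e-01, -2.58565961e-04],
       [ 9.35434922e-01, -2.59495600e-01,  2.40049038e-01],
       [ 2.31242481e-01, -6.44245483e-02, -9.70760729e-01]]), 't': array([-0.55075325, -0.02386932,  0.38975601])}
```

View pics/top0.png

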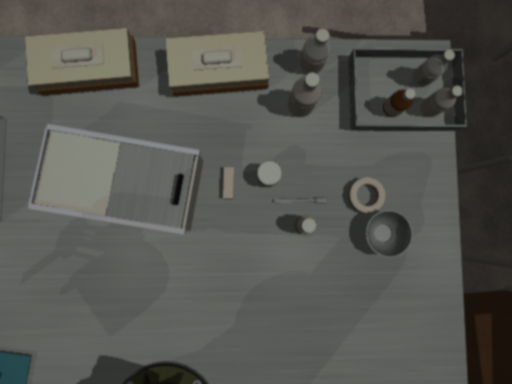

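View pics/scene0.png

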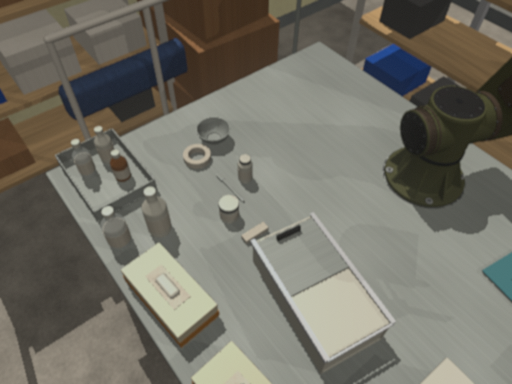

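View pics/wrist0.png

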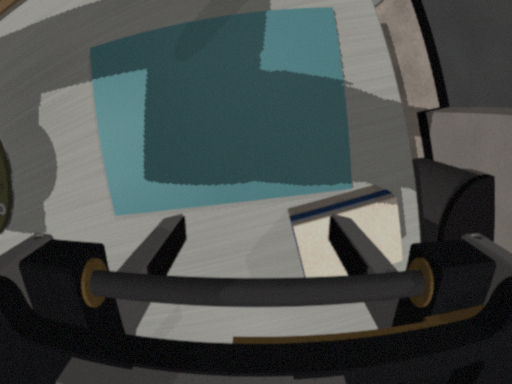

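Top view: the case is around (115,180) px with its rib at (177,189). The jar is at (269,174) and is the farther item; the bottle is at (307,226). The packet is at (228,183) and the tweezers at (300,200). I'll measure these next.

```bash
cat > h.py <<'E'
import numpy as np, cv2
from station import ctrl
def ray(n,uv,cal=None):
    c=cal or ctrl.calibration(n);K,R,t=c["K"],c["R"],c["t"]
    C=-R.T@t
    a=(np.array(uv,float)-[K[0,2],K[1,2]])/K[0,0]
    if n=="wrist":
        r=np.hypot(*a); d=np.array([*(a/r*np.sin(r) if r>0 else a),np.cos(r)])
    else: d=np.array([a[0],a[1],1])
    return C,R.T@d
def onz(n,uv,z,cal=None):
    C,d=ray(n,uv,cal); return C+d*(z-C[2])/d[2]
def proj(n,X,cal=None):
    c=cal or ctrl.calibration(n);p=c["R"]@np.array(X,float)+c["t"]
    K=c["K"]
    if n=="wrist":
        th=np.arctan2(np.hypot(p[0],p[1]),p[2]);s=th/np.hypot(p[0],p[1])
        return np.array([K[0,0]*p[0]*s+K[0,2],K[0,0]*p[1]*s+K[1,2]])
    return np.array([K[0,0]*p[0]/p[2]+K[0,2],K[0,0]*p[1]/p[2]+K[1,2]])
E
python3 - <<'E'
import cv2,numpy as np
im=cv2.imread("pics/top0.png")
a=cv2.resize(im[115:245,20:210],None,fx=4,fy=4,interpolation=cv2.INTER_CUBIC)
cv2.imwrite("pics/ca.png",cv2.convertScaleAbs(a,alpha=1.5))
b=cv2.resize(im[140:260,210:420],None,fx=3.8,fy=3.8,interpolation=cv2.INTER_CUBIC)
cv2.imwrite("pics/cb.png",cv2.convertScaleAbs(b,alpha=1.5))
s=cv2.imread("pics/scene0.png")
b=cv2.resize(s[100:370,170:400],None,fx=2.2,fy=2.2,interpolation=cv2.INTER_CUBIC)
cv2.imwrite("pics/cs.png",cv2.convertScaleAbs(b,alpha=1.4))
E
```

```text
(no output)
```

View pics/ca.png

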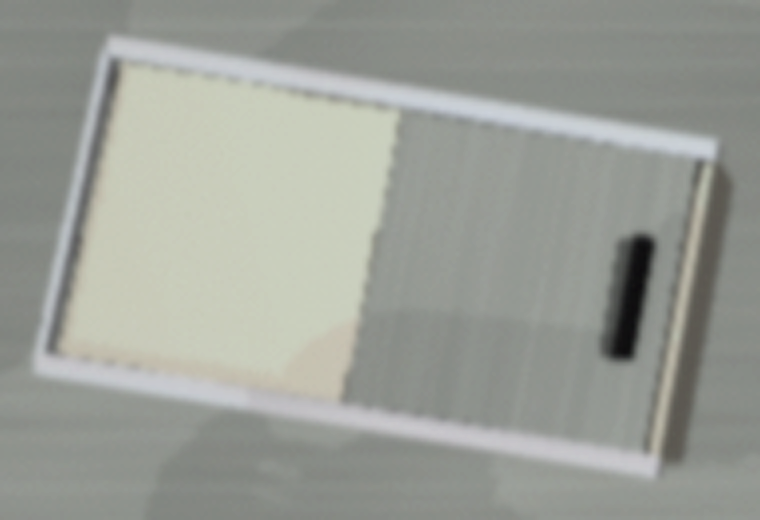

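View pics/cb.png

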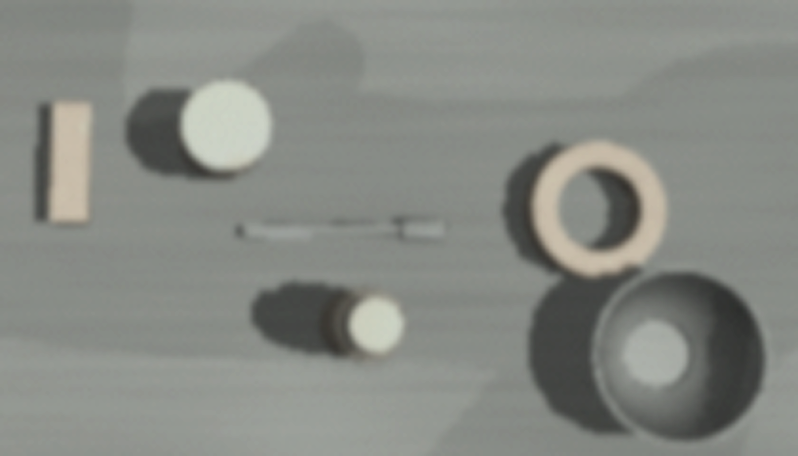

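View pics/cs.png

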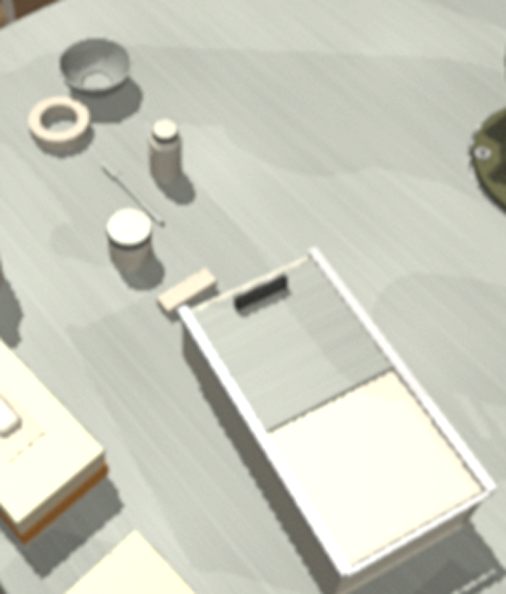

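Run:
```python
from h import *
P=lambda u,v,s,o:np.array([(u+.5)/s-.5+o[0],(v+.5)/s-.5+o[1]])
c4=[P(u,v,4,(20,115)) for u,v in [(107,37),(720,137),(658,477),(33,375)]]
W=[onz("top",p,.110) for p in c4]
for w in W: print(w)
W=np.array(W)
print("len",np.linalg.norm(W[0]-W[1]),np.linalg.norm(W[3]-W[2]),"wid",np.linalg.norm(W[0]-W[3]),np.linalg.norm(W[1]-W[2]))
ey=(W[0]-W[1]+W[3]-W[2]);ey/=np.linalg.norm(ey); yaw=np.arctan2(-ey[0],ey[1]);ex=np.array([ey[1],-ey[0],0])
ctr=W.mean(0); # case y=87.5
O=ctr-ey*.0875; print("yaw",yaw,"O",O, "ey",ey)
sh=(W[0]+W[1]-W[2]-W[3]);print("yaw2",np.arctan2(sh[1],sh[0]))
im=cv2.imread("pics/top0.png").astype(int)
def blob(m,roi,name):
    x0,y0,x1,y1=roi;mm=np.zeros(m.shape,np.uint8);mm[y0:y1,x0:x1]=m[y0:y1,x0:x1]
    n,l,s,ce=cv2.connectedComponentsWithStats(mm);k=1+np.argmax(s[1:,4]);print(name,ce[k],s[k]);return ce[k]
g=im.sum(2)/3
br=blob(g>150,(255,150,290,195),"jar");b2=blob(g>140,(290,205,325,245),"bot")
j=onz("top",br,.064);b=onz("top",b2,.092);print(j,b)
for lo in (20,40): 
    r=blob(g<lo,(160,160,190,215),"rib");R=onz("top",r,.1255);d=R-O;print(R,"case",d@ex,d@ey)
pk=blob((im[:,:,2]-im[:,:,0]>22),(215,155,245,210),"pk");print(onz("top",pk,.02))
tp=blob((im[:,:,2]-im[:,:,0]>22),(340,165,390,220),"tape");print(onz("top",tp,.025))
# scene checks
for n,X in dict(j=j,b=b,R=R,c0=W[0],c1=W[1],c2=W[2],c3=W[3]).items(): print(n,proj("scene",X))
from scipy.spatial.transform import Rotation as Ro
o=ctrl.get_obs();print(Ro.from_euler("xyz",o["eef_rot"]).as_matrix(),o["time_s"])
```

```text
[0.68612964 0.2477546  0.11      ]
[ 0.62978157 -0.09316302  0.11      ]
[ 0.43960193 -0.060318    0.11      ]
[0.49763431 0.27997569 0.11      ]
len 0.34554294579693073 0.34520653534923906 wid 0.1912294149538706 0.19299506039169256
yaw -0.16635567031610435 O [0.54879779 0.00727028 0.11      ] ey [0.16558944 0.98619478 0.        ]
yaw2 -0.17016411305745766Traceback (most recent call last):
  File "<stdin>", line 17, in <module>
  File "<stdin>", line 15, in blob
    return _wrapfunc(a, 'argmax', axis=axis, out=out, **kwds)
    return bound(*args, **kwds)
ValueError: attempt to get argmax of an empty sequence
```

```bash
cat >> h.py <<'E'
YAW=-0.168; O=np.array([.5488,.0073,0.])
EX=np.array([np.cos(YAW),np.sin(YAW),0]);EY=np.array([-np.sin(YAW),np.cos(YAW),0])
def case(x,y,z=0): return O+EX*x+EY*y+[0,0,z]
def tocase(X): d=np.array(X)-O; return np.array([d@EX,d@EY,d[2]])
def blob(m,roi,name):
    x0,y0,x1,y1=roi;mm=np.zeros(m.shape,np.uint8);mm[y0:y1,x0:x1]=m[y0:y1,x0:x1]
    n,l,s,ce=cv2.connectedComponentsWithStats(mm)
    if n<2: print(name,"none");return None
    k=1+np.argmax(s[1:,4]);print(name,ce[k].round(1),s[k]);return ce[k]
E
python3 - <<'E'
from h import *
im=cv2.imread("pics/top0.png").astype(int);g=im.sum(2)/3
print(im[174,262:290].tolist(),im[226,295:320,0],im[189,168:190,0])
br=blob(g>118,(255,150,290,195),"jar");b2=blob(g>112,(290,205,325,245),"bot")
j=onz("top",br,.064);b=onz("top",b2,.092);print(j,b)
for lo in (12,20,40): 
    r=blob(g<lo,(160,160,190,215),"rib")
    if r is not None:R=onz("top",r,.1255);print(R,"case",tocase(R))
pk=blob((im[:,:,2]-im[:,:,0]>18),(215,155,245,210),"pk");print(onz("top",pk,.02))
tp=blob((im[:,:,2]-im[:,:,0]>18),(340,165,390,220),"tape");print(onz("top",tp,.025))
for n,X in dict(j=j,b=b,R=R,c0=case(.096,.26,.11),c1=case(.096,-.085,.11),c2=case(-.096,-.085,.11),c3=case(-.096,.26,.11)).items(): print(n,proj("scene",X))
from scipy.spatial.transform import Rotation as Ro
o=ctrl.get_obs();print(Ro.from_euler("xyz",o["eef_rot"]).as_matrix(),o["time_s"])
E
```

```text
[[131, 140, 136], [131, 140, 135], [131, 139, 135], [131, 140, 136], [132, 140, 136], [131, 140, 136], [131, 140, 136], [131, 139, 135], [131, 140, 136], [131, 140, 136], [131, 139, 135], [131, 140, 135], [132, 140, 136], [132, 139, 135], [132, 140, 136], [132, 140, 136], [131, 139, 135], [131, 138, 134], [123, 129, 126], [105, 109, 106], [92, 96, 94], [90, 93, 91], [90, 94, 92], [89, 93, 90], [90, 93, 91], [90, 93, 91], [90, 93, 90], [89, 93, 90]] [ 34  35  39  47  48  47  67 103 122 126 126 127 127 128 128 128 129 129
 130 127 116  97  88  87  88] [100  99  98  88  71  58  49  32  18  12  11  12  30  61  82  93  94  96
  94  85  77  90]
jar [269.4 172.3] [259 162  22  22 394]
bot [308.9 225. ] [303 219  13  14 144]
[ 0.58256347 -0.253314    0.064     ] [ 0.4570197 -0.3408944  0.092    ]
rib [177.9 189.2] [175 176   7  27  50]
[ 0.53733449 -0.04841419  0.1255    ] case [-0.00198808 -0.05684696  0.1255    ]
rib [177.7 189.2] [174 175   8  29 106]
[ 0.53733759 -0.04797079  0.1255    ] case [-0.00205915 -0.05640928  0.1255    ]
rib [177.5 188.7] [173 174  10  30 164]
[ 0.53829554 -0.04738162  0.1255    ] case [-0.00121321 -0.05566823  0.1255    ]
pk [227.9 182.9] [224 168   9  30 203]
[ 0.56220091 -0.15278865  0.02      ]
tape [367.1 194.2] [351 179  33  33 339]
[ 0.53226511 -0.50013226  0.025     ]
j [227.71702851 202.99058192]
b [244.05324457 158.54097821]
R [288.11580134 231.13110782]
c0 [325.01300584 362.33238783]
c1 [249.20009035 240.96235171]
c2 [312.299317   212.27475143]
c3 [395.51622835 321.54488846]
[[-2.82932909e-04  2.66562210e-01  9.63817674e-01]
 [-7.63418882e-04  9.63817374e-01 -2.66562351e-01]
 [-9.99999669e-01 -8.11215872e-04 -6.91970288e-05]] 0.15
```

```bash
cat >> h.py <<'E'
from scipy.spatial.transform import Rotation as Ro
def plan(X,yaw=YAW):
    o=ctrl.get_obs();M=Ro.from_euler("xyz",o["eef_rot"]).as_matrix()
    d=M.T@(np.array(X)-o["ee_pos"]);y=np.arctan2(M[1,1],M[0,1])
    print("t",o["time_s"],"ee",o["ee_pos"].round(4),"case",tocase(o["ee_pos"]).round(4),"tilt",M[2,0].round(5),"-> slide mm",(d*1000).round(1),"spin",np.degrees(y-(yaw+np.pi/2)).round(2),"F",o["force"].round(2),"w",o["grip_width"].round(4))
E
python3 -c "
from h import *
plan(case(0,-.095,.16)); plan(case(0,-.095,.119))"
```

```text
Traceback (most recent call last):
  File "h.py", line 33, in plan
    print("t",o["time_s"],"ee",o["ee_pos"].round(4),"case",tocase(o["ee_pos"]).round(4),"tilt",M[2,0].round(5),"-> slide mm",(d*1000).round(1),"spin",np.degrees(y-(yaw+np.pi/2)).round(2),"F",o["force"].round(2),"w",o["grip_width"].round(4))
                                                                                                                                                                                                                       ^^^^^^^^^^^^^^^^^^^^^
AttributeError: 'float' object has no attribute 'round'
```

```bash
sed -i 's/o\["grip_width"\].round(4)/round(o["grip_width"],4)/' h.py
python3 -c "
from h import *
plan(case(0,-.095,.16)); plan(case(0,-.095,.119))"
```

```text
t 0.15 ee [0.1466 0.5299 0.213 ] case [-0.484  0.448  0.213] tilt -1.0 -> slide mm [  53.4 -491.   536.7] spin -5.83 F [ 0.26  0.08 -0.47] w 0.0945
t 0.15 ee [0.1466 0.5299 0.213 ] case [-0.484  0.448  0.213] tilt -1.0 -> slide mm [  94.4 -490.9  536.7] spin -5.83 F [ 0.26  0.08 -0.47] w 0.0945
```

```bash
python3 -m creep '{"hand":[1,1,1,1,1,1,1,1,1,1,1,1],"slide":[[0,-20,22],[0,-45,49],[0,-70,77],[0,-95,104],[0,-120,131],[0,-145,158],[0,-170,186],[0,-195,213],[0,-220,240],[0,-245,268],[0,-270,295],[0,-295,322]],"spin":[0,0,0,0,-1,-2,-3,-4,-5,-5.8,-5.8,-5.8]}' 15; python3 -c "
from h import *
plan(case(0,-.095,.16))"
```

```text
time_s: 1.15
ee_pos: [0.4128, 0.1044, 0.2136]
eef_rot: [0.327, 1.57, 0.159]
force: [0.3, 1.1, -0.6]
grip_width: 0.0173
t 1.15 ee [0.4128 0.1044 0.2136] case [-0.1503  0.073   0.2136] tilt -1.0 -> slide mm [  53.6 -168.   150.4] spin -0.03 F [ 0.27  1.15 -0.58] w 0.0173
```

I typed that slide in mm instead of m. The per-row cap contained it: it moved about 0.5 m in the intended direction. I'll use metres from here.

```bash
python3 -m creep '{"hand":[1,1,1,1,1,1,1,1,1],"slide":[[0,-0.02,0.02],[0.01,-0.045,0.04],[0.02,-0.07,0.063],[0.03,-0.095,0.085],[0.04,-0.12,0.107],[0.046,-0.143,0.128],[0.053,-0.16,0.143],[0.053,-0.168,0.15],[0.053,-0.168,0.15]],"spin":[0,0,0,0,0,0,0,0,0]}' 15; python3 -c "
from h import *
plan(case(0,-.095,.16));plan(case(0,-.095,.119))
cv2.imwrite('pics/top1.png',ctrl.camera('top')[:,:,::-1]);cv2.imwrite('pics/wr1.png',ctrl.camera('wrist')[:,:,::-1])"
```

```text
time_s: 1.9
ee_pos: [0.5322, -0.0855, 0.1599]
eef_rot: [-3.116, 1.57, 2.997]
force: [-1.0, 0.5, -0.0]
grip_width: 0.001
t 1.9 ee [ 0.5322 -0.0855  0.1599] case [-0.0009 -0.0943  0.1599] tilt -1.0 -> slide mm [-0.1 -0.7  0.9] spin -0.14 F [-0.95  0.47 -0.03] w 0.001
t 1.9 ee [ 0.5322 -0.0855  0.1599] case [-0.0009 -0.0943  0.1599] tilt -1.0 -> slide mm [40.9 -0.7  0.9] spin -0.14 F [-0.95  0.47 -0.03] w 0.001
```

View pics/wr1.png

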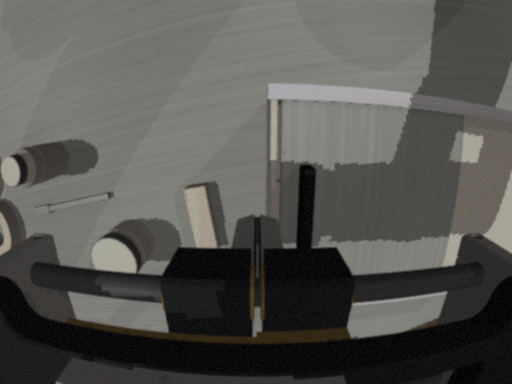

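Wrist view: the closed fingers are at column 257, left of the black rib, whose end shows at about (298–315,168). I'll check that against the ray-cast value, then lower and push.

```bash
python3 -c "
from h import *
for p in [(299,170),(315,170),(298,245)]: print(tocase(onz('wrist',p,.1255)).round(4))
print(tocase(onz('wrist',(103,252),.064)), onz('wrist',(118,250),.064),onz('wrist',(11,170),.092))
print(tocase(onz('wrist',(270,86),.11)))"
python3 -m creep '{"hand":[1,1,1,1],"slide":[[0.015,0,0],[0.033,0,0],[0.041,0,0],[0.041,0,0]],"spin":[0,0,0,0]}'
```

```text
[-0.0354 -0.0615  0.1255]
[-0.0355 -0.05    0.1255]
[ 0.0224 -0.0601  0.1255]
[ 0.06411332 -0.26072166  0.064     ] [ 0.56803455 -0.24011653  0.064     ] [ 0.45484893 -0.33608026  0.092     ]
[-0.09578662 -0.08163153  0.11      ]
time_s: 2.33
ee_pos: [0.5309, -0.083, 0.1184]
eef_rot: [3.056, 1.568, 2.889]
force: [-1.4, 0.3, -0.2]
grip_width: 0.0003
```

```bash
python3 -m creep '{"hand":[1,1,1,1,1,1,1,1,1,1,1,1],"slide":[[0,0.01,0],[0,0.018,0],[0,0.026,0],[0,0.038,0],[0,0.054,0],[0,0.072,0],[0,0.09,0],[0,0.108,0],[0,0.126,0],[0,0.14,0],[0,0.15,0],[0,0.158,0]],"spin":[0,0,0,0,0,0,0,0,0,0,0,0]}';python3 -c "
from h import *
plan(case(0,.0815,.119))
cv2.imwrite('pics/wr2.png',ctrl.camera('wrist')[:,:,::-1])"
```

```text
time_s: 3.33
ee_pos: [0.5586, 0.0728, 0.1197]
eef_rot: [-0.149, 1.571, -0.317]
force: [-0.7, -2.3, 2.1]
grip_width: 0.0006
t 3.3333 ee [0.5586 0.0728 0.1197] case [-0.0013  0.0662  0.1197] tilt -1.0 -> slide mm [ 0.7 15.3  1.3] spin 0.01 F [-0.67 -2.31  2.12] w 0.0006
```

View pics/wr2.png

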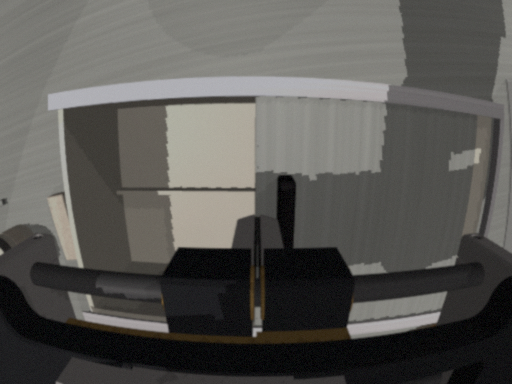

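The cover follows. The rib sits against the finger at about (286,200), the bays are visible, and about 15 mm remains.

```bash
python3 -m creep '{"hand":[1,1,1,1,1],"slide":[[0,0.006,0],[0,0.011,0],[0,0.014,0],[0,0.016,0],[0,0.018,0]],"spin":[0,0,0,0,0]}';python3 -c "
from h import *
plan(case(0,.0815,.119))"
```

```text
time_s: 3.8
ee_pos: [0.5614, 0.0892, 0.1194]
eef_rot: [-2.863, 1.57, -3.031]
force: [-1.7, -1.3, 0.4]
grip_width: 0.0002
t 3.8 ee [0.5614 0.0892 0.1194] case [-0.0013  0.0828  0.1194] tilt -1.0 -> slide mm [ 0.4 -1.3  1.3] spin -0.05 F [-1.66 -1.33  0.36] w 0.0002
```

Not at the stop yet by force, so I'll push on gently.

```bash
python3 -m creep '{"hand":[1,1,1,1],"slide":[[0,0.002,0],[0,0.004,0],[0,0.006,0],[0,0.006,0]],"spin":[0,0,0,0]}';python3 -c "
from h import *
plan(case(0,.0815,.119))"
```

```text
time_s: 4.13
ee_pos: [0.5616, 0.0904, 0.1194]
eef_rot: [-1.802, 1.562, -1.972]
force: [-11.7, -37.2, 8.5]
grip_width: 0.0006
t 4.1333 ee [0.5616 0.0904 0.1194] case [-0.0012  0.0841  0.1194] tilt -0.99996 -> slide mm [ 0.4 -2.6  1.2] spin -0.11 F [-11.68 -37.15   8.55] w 0.0006
```

Hard stop reached: the force rose to 37 N with no more motion. I'll back off, rise and head for the bottle.

```bash
python3 -m creep '{"hand":[1,1,1,1,1,1,1,1,1,1,1,1],"slide":[[0,-0.006,0],[0,-0.018,0],[-0.03,-0.03,0],[-0.06,-0.05,0],[-0.08,-0.08,0],[-0.08,-0.115,-0.01],[-0.08,-0.15,-0.025],[-0.08,-0.185,-0.04],[-0.08,-0.22,-0.06],[-0.08,-0.255,-0.07],[-0.08,-0.28,-0.08],[-0.08,-0.29,-0.085]],"spin":[0,0,0,0,0,0,0,0,0,0,0,0]}';python3 -c "
from h import *
b=np.array([.457,-.341,0]);print('bottle case',tocase(b))
plan(b+[0,0,.12])
cv2.imwrite('pics/wr3.png',ctrl.camera('wrist')[:,:,::-1]);cv2.imwrite('pics/top3.png',ctrl.camera('top')[:,:,::-1])"
```

```text
time_s: 5.13
ee_pos: [0.4285, -0.1789, 0.1996]
eef_rot: [-0.132, 1.57, -0.303]
force: [0.6, 0.3, -0.6]
grip_width: 0.0006
bottle case [-0.03226803 -0.3587463   0.        ]
t 5.1333 ee [ 0.4285 -0.1789  0.1996] case [-0.0875 -0.2037  0.1996] tilt -1.0 -> slide mm [  79.7 -154.9   55.6] spin -0.17 F [ 0.56  0.25 -0.6 ] w 0.0006
```

View pics/wr3.png

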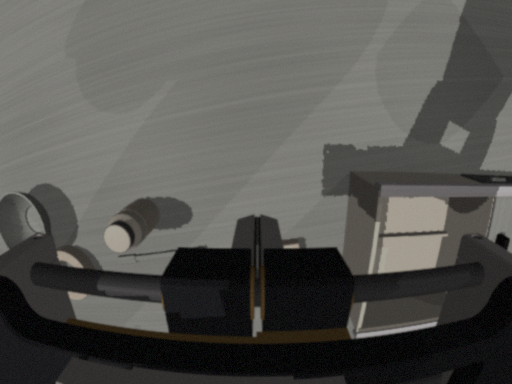

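View pics/top3.png

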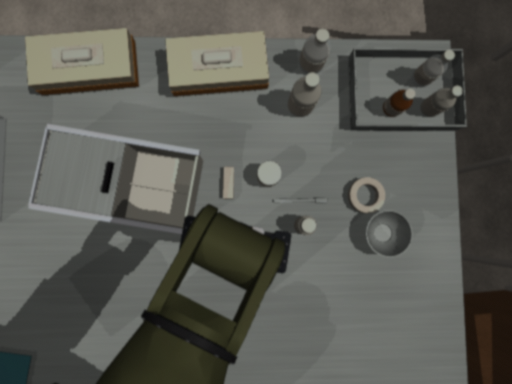

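The cover is open in the top view (rib at (107,177), both bays clear). In the wrist view the bottle cap is at (118,237).

```bash
python3 -c "
from h import *
print(onz('wrist',(118,237),.092))"
python3 -m creep '{"hand":[-0.6,-1,-1,-1,-1,-1,-1,-1],"slide":[[0,-0.02,0.008],[0,-0.045,0.016],[0,-0.08,0.028],[0,-0.11,0.04],[0,-0.135,0.05],[0,-0.15,0.0545],[0,-0.155,0.0555],[0,-0.155,0.0555]],"spin":[0,0,0,0,0,0,0,0]}' 12; python3 -c "
from h import *
plan(np.array([.457,-.341,0.047]))
im=ctrl.camera('wrist');cv2.imwrite('pics/wr4.png',im[:,:,::-1])"
```

```text
[ 0.45454765 -0.33553905  0.092     ]
time_s: 5.9
ee_pos: [0.4593, -0.3382, 0.1988]
eef_rot: [2.295, 1.57, 2.127]
force: [-0.4, 0.2, 0.8]
grip_width: 0.0507
t 5.9 ee [ 0.4593 -0.3382  0.1988] case [-0.0304 -0.3556  0.1988] tilt -1.0 -> slide mm [151.8  -3.2  -1.7] spin -0.03 F [-0.41  0.23  0.84] w 0.0507
```

View pics/wr4.png

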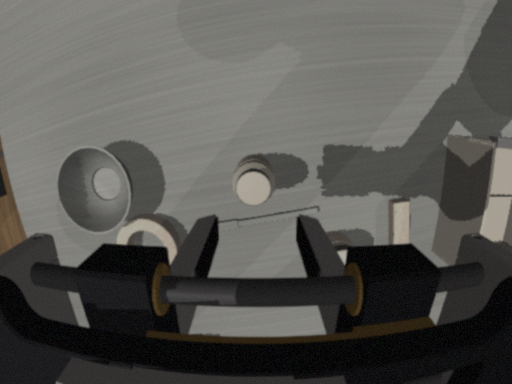

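```bash
python3 -c "
from h import *
print(onz('wrist',(254.5,187.5),.092))
im=cv2.imread('pics/wr4.png')
cv2.imwrite('pics/c4.png',cv2.convertScaleAbs(cv2.resize(im[140:225,190:330],None,fx=5,fy=5),alpha=1.6))"
```

```text
[ 0.45513   -0.3379939  0.092    ]
```

View pics/c4.png

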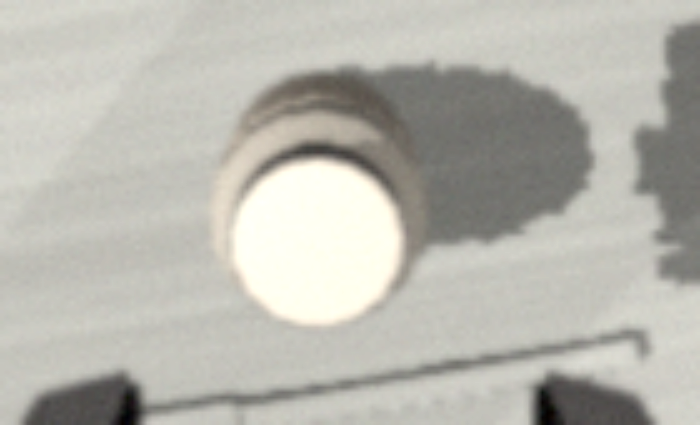

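The cap centre at (253.6,187.5) gives (0.455,−0.338), within 3 mm of the top view. Descending.

```bash
python3 -m creep '{"hand":[-1,-1,-1,-1,-1,-1,-1,-1],"slide":[[0,0,-0.001],[0.01,-0.001,-0.003],[0.035,-0.001,-0.003],[0.068,-0.001,-0.003],[0.1,-0.001,-0.003],[0.13,-0.001,-0.003],[0.148,-0.001,-0.003],[0.152,-0.001,-0.003]],"spin":[0,0,0,0,0,0,0,0]}'
python3 -m creep '{"hand":[0.6,0.6,0.6,0.6,0.6,0.6,0.6,0.6],"slide":[[0,0,0],[0,0,0],[0,0,0],[0,0,0],[0,0,0],[0,0,0],[0,0,0],[0,0,0]],"spin":[0,0,0,0,0,0,0,0]}' 12
python3 -c "
from h import *
plan(np.array([.456,-.339,0.047]))"
```

```text
time_s: 6.62
ee_pos: [0.4541, -0.3371, 0.0438]
eef_rot: [2.594, 1.565, 2.426]
force: [-2.0, 0.4, 0.3]
grip_width: 0.0934
time_s: 7.28
ee_pos: [0.4557, -0.3392, 0.0477]
eef_rot: [-0.686, 1.57, -0.854]
force: [-0.2, -0.0, 2.3]
grip_width: 0.0459
t 7.2833 ee [ 0.4557 -0.3392  0.0477] case [-0.0338 -0.3572  0.0477] tilt -1.0 -> slide mm [0.7 0.3 0.3] spin -0.03 F [-0.19 -0.04  2.35] w 0.0459
```

```bash
python3 -m creep '{"hand":[1,1,1,1,1,1,1,1,1,1,1,1],"slide":[[0,0,0],[-0.008,0,0],[-0.03,0,0],[-0.06,0,0],[-0.095,0,0],[-0.125,0.005,0],[-0.145,0.015,0.005],[-0.15,0.035,0.01],[-0.15,0.06,0.015],[-0.15,0.085,0.02],[-0.15,0.11,0.025],[-0.15,0.13,0.03]],"spin":[0,0,0,0,0,0,0,0,0,0,0,0]}' 20
python3 -c "
from h import *
plan(case(.044,0,.197))"
```

```text
time_s: 8.28
ee_pos: [0.5072, -0.2143, 0.198]
eef_rot: [1.665, 1.571, 1.497]
force: [-0.5, 1.0, -1.1]
grip_width: 0.0456
t 8.2833 ee [ 0.5072 -0.2143  0.198 ] case [-0.004  -0.2254  0.198 ] tilt -1.0 -> slide mm [  1.  225.4  47.9] spin -0.01 F [-0.47  0.96 -1.07] w 0.0456
```

```bash
python3 -m creep '{"hand":[1,1,1,1,1,1,1,1,1,1,1,1],"slide":[[0,0.015,0.003],[0,0.035,0.008],[0,0.06,0.013],[0,0.085,0.018],[0,0.11,0.023],[0,0.135,0.028],[0,0.16,0.033],[0,0.185,0.039],[0,0.205,0.044],[0,0.218,0.047],[0,0.224,0.048],[0,0.225,0.048]],"spin":[0,0,0,0,0,0,0,0,0,0,0,0]}'
python3 -c "
from h import *
plan(case(.044,0,.0517))
cv2.imwrite('pics/wr5.png',ctrl.camera('wrist')[:,:,::-1]);cv2.imwrite('pics/sc5.png',ctrl.camera('scene')[:,:,::-1])"
```

```text
time_s: 9.28
ee_pos: [0.5921, -0.0016, 0.1975]
eef_rot: [-2.926, 1.571, -3.093]
force: [0.2, -0.4, -1.5]
grip_width: 0.0456
t 9.2833 ee [ 0.5921 -0.0016  0.1975] case [ 0.0442 -0.0016  0.1975] tilt -1.0 -> slide mm [ 1.458e+02  1.600e+00 -1.000e-01] spin 0.02 F [ 0.21 -0.41 -1.51] w 0.0456
```

View pics/wr5.png

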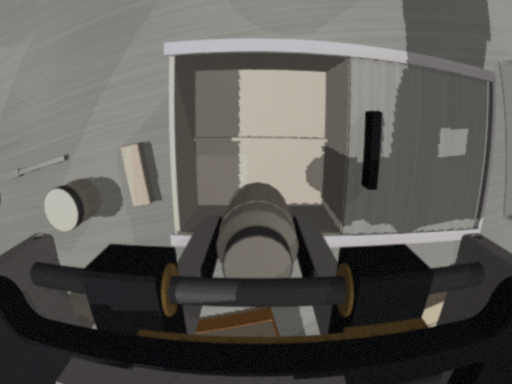

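View pics/sc5.png

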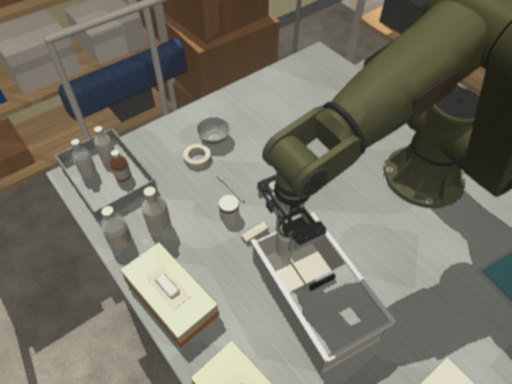

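The bottle is held upright over the rear bay. The fence shows at row 137 and the bay below it is clear. I'll check the fence, bay sides and jar from this view.

```bash
python3 -c "
from h import *
for p,z in [((260,137),.018),((200,137),.018),((325,137.5),.018),((173,140),.1),((195,100),.004),((326,100),.004),((260,69),.004)]: print(p,tocase(onz('wrist',p,z)).round(4))
print(onz('wrist',(61,208),.064))
"
python3 -m creep '{"hand":[1,1,1,1,1,1,1,1,1,1,1,1],"slide":[[0.008,0.001,0],[0.025,0.001,0],[0.045,0.001,0],[0.065,0.001,0],[0.085,0.001,0],[0.1,0.001,0],[0.113,0.001,0],[0.123,0.001,0],[0.13,0.001,0],[0.135,0.001,0],[0.138,0.001,0],[0.14,0.001,0]],"spin":[0,0,0,0,0,0,0,0,0,0,0,0]}'
python3 -c "
from h import *
plan(case(.044,0,.0517))"
```

```text
(260, 137) [-0.0037  0.002   0.018 ]
(200, 137) [-0.0046 -0.0692  0.018 ]
(325, 137.5) [-0.0041  0.0798  0.018 ]
(173, 140) [-0.0075 -0.0792  0.1   ]
(195, 100) [-0.05   -0.0774  0.004 ]
(326, 100) [-0.0501  0.0836  0.004 ]
(260, 69) [-0.0868  0.0023  0.004 ]
[ 0.5781195  -0.25038347  0.064     ]
time_s: 10.38
ee_pos: [0.5923, -0.0014, 0.0575]
eef_rot: [0.029, 1.57, -0.14]
force: [-0.3, -0.6, 0.1]
grip_width: 0.045
t 10.3833 ee [ 0.5923 -0.0014  0.0575] case [ 0.0444 -0.0012  0.0575] tilt -1.0 -> slide mm [ 5.8  1.2 -0.4] spin -0.04 F [-0.28 -0.56  0.09] w 0.045
```

```bash
python3 -m creep '{"hand":[1,1,1,1,1,1],"slide":[[0.001,0,0],[0.0025,0,0],[0.004,0,0],[0.005,0,0],[0.0055,0,0],[0.0055,0,0]],"spin":[0,0,0,0,0,0]}'
python3 -c "
from h import *
plan(case(.044,0,.0517))"
```

```text
time_s: 10.88
ee_pos: [0.5922, -0.0012, 0.0519]
eef_rot: [-2.91, 1.571, -3.079]
force: [-0.0, 0.4, -1.0]
grip_width: 0.0453
t 10.8833 ee [ 0.5922 -0.0012  0.0519] case [ 0.0442 -0.0011  0.0519] tilt -1.0 -> slide mm [ 0.2  1.1 -0.2] spin -0.03 F [-0.03  0.37 -0.97] w 0.0453
```

Not in contact yet, going by the force, so I'll creep down another millimetre or so.

```bash
python3 -m creep '{"hand":[1,1,1],"slide":[[0.0004,0,0],[0.0008,0,0],[0.0008,0,0]],"spin":[0,0,0]}'
python3 -c "
from h import *
plan(case(.044,0,.0517))"
```

```text
time_s: 11.13
ee_pos: [0.5924, -0.0012, 0.0517]
eef_rot: [0.064, 1.57, -0.105]
force: [-2.4, -0.4, 4.4]
grip_width: 0.0456
t 11.1333 ee [ 0.5924 -0.0012  0.0517] case [ 0.0444 -0.0011  0.0517] tilt -1.0 -> slide mm [-0.   1.1 -0.4] spin -0.03 F [-2.37 -0.4   4.43] w 0.0456
```

```bash
python3 -m creep '{"hand":[-0.05,-0.2,-0.4,-0.6,-0.6,-0.6],"slide":[[0,0,0],[0,0,0],[0,0,0],[0,0,0],[0,0,0],[0,0,0]],"spin":[0,0,0,0,0,0]}'
python3 -m creep '{"hand":[-0.6,-0.6,-0.6,-0.6,-0.6,-0.6,-0.6,-0.6,-1,-1,-1,-1],"slide":[[-0.006,0,0],[-0.02,0,0],[-0.04,0,0],[-0.065,0,0],[-0.095,0,0],[-0.12,0,0],[-0.14,-0.01,0],[-0.145,-0.03,0],[-0.145,-0.06,0],[-0.145,-0.09,0],[-0.145,-0.12,0.005],[-0.145,-0.14,0.01]],"spin":[0,0,0,0,0,0,0,0,0,0,0,0]}'
python3 -c "
from h import *
plan(np.array([.5805,-.252,.2]))
cv2.imwrite('pics/wr6.png',ctrl.camera('wrist')[:,:,::-1]);cv2.imwrite('pics/sc6.png',ctrl.camera('scene')[:,:,::-1])"
```

```text
time_s: 11.63
ee_pos: [0.5922, -0.0012, 0.0511]
eef_rot: [-2.929, 1.571, -3.098]
force: [-0.6, -0.3, 0.1]
grip_width: 0.0745
time_s: 12.63
ee_pos: [0.5781, -0.1432, 0.1969]
eef_rot: [-0.565, 1.57, -0.735]
force: [-0.0, -0.1, 0.0]
grip_width: 0.094
t 12.6333 ee [ 0.5781 -0.1432  0.1969] case [ 0.054  -0.1435  0.1969] tilt -1.0 -> slide mm [  -3.1 -106.8   20.7] spin -0.09 F [-0.01 -0.09  0.04] w 0.094
```

View pics/wr6.png

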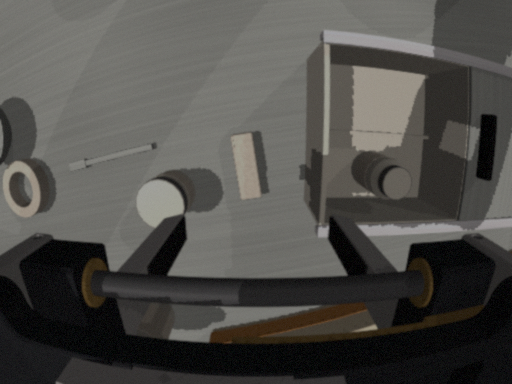

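View pics/sc6.png

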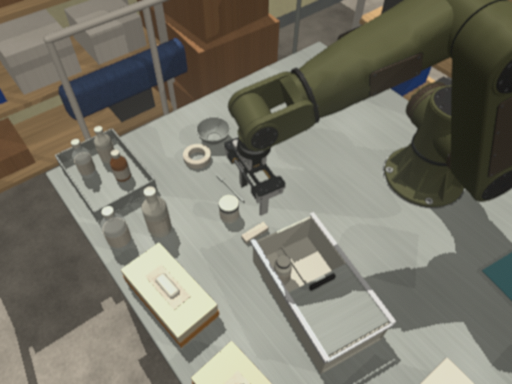

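The bottle stands upright in the rear bay, with its cap at (395,182) in the wrist view. The jar lid is at (162,203). I'll move over the jar.

```bash
python3 -c "
from h import *
print(onz('wrist',(162,203),.064), tocase(onz('wrist',(395,182),.096)))"
python3 -m creep '{"hand":[-1,-1,-1,-1,-1,-1,-1],"slide":[[0,-0.02,0.005],[0,-0.045,0.01],[0,-0.07,0.015],[0,-0.09,0.019],[0,-0.102,0.02],[0,-0.107,0.021],[0,-0.107,0.021]],"spin":[0,0,0,0,0,0,0]}'
python3 -c "
from h import *
plan(np.array([.5805,-.252,.039]))
cv2.imwrite('pics/wr7.png',ctrl.camera('wrist')[:,:,::-1])"
```

```text
[ 0.57987563 -0.2488979   0.064     ] [ 0.04367099 -0.003615    0.096     ]
time_s: 13.32
ee_pos: [0.5813, -0.2499, 0.1961]
eef_rot: [2.187, 1.571, 2.018]
force: [-0.1, -0.2, 0.1]
grip_width: 0.094
t 13.3167 ee [ 0.5813 -0.2499  0.1961] case [ 0.0751 -0.2481  0.1961] tilt -1.0 -> slide mm [157.1  -2.2  -0.4] spin -0.06 F [-0.12 -0.19  0.06] w 0.094
```

View pics/wr7.png

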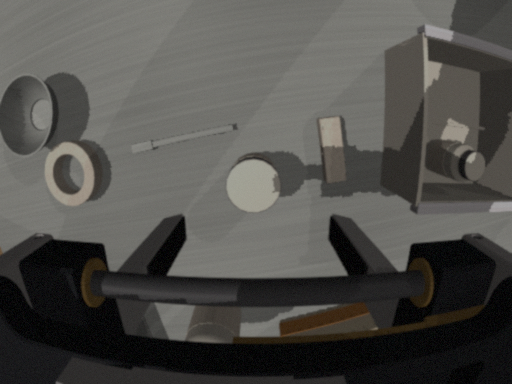

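```bash
python3 -c "
from h import *
print(onz('wrist',(253,185.5),.064),'tall bottle base',onz('top',(303,108),.0),onz('top',(312,80),.12),'box edge', onz('top',(217,93),0.0))"
```

```text
[ 0.58081076 -0.25205723  0.064     ] tall bottle base [ 0.75979145 -0.34687644  0.        ] [ 0.78748192 -0.34902497  0.12      ] box edge [ 0.79846832 -0.12369516  0.        ]
```

The wrist and top views agree on the jar at (0.581,−0.252), and the surroundings are clear. Descending.

```bash
python3 -m creep '{"hand":[-1,-1,-1,-1,-1,-1,-1,-1,-1],"slide":[[0.012,-0.002,0],[0.035,-0.002,0],[0.065,-0.002,0],[0.095,-0.002,0],[0.12,-0.002,0],[0.14,-0.002,0],[0.152,-0.002,0],[0.157,-0.002,0],[0.157,-0.002,0]],"spin":[0,0,0,0,0,0,0,0,0]}'
python3 -m creep '{"hand":[0.4,0.4,0.4,0.4,0.4,0.4,0.4],"slide":[[0,0,0],[0,0,0],[0,0,0],[0,0,0],[0,0,0],[0,0,0],[0,0,0]],"spin":[0,0,0,0,0,0,0]}' 15
python3 -c "
from h import *
plan(np.array([.581,-.252,0.039]))"
```

```text
time_s: 14.12
ee_pos: [0.5808, -0.2512, 0.0383]
eef_rot: [2.83, 1.569, 2.662]
force: [-0.2, -0.1, -0.6]
grip_width: 0.0939
time_s: 14.7
ee_pos: [0.5812, -0.252, 0.0396]
eef_rot: [-0.39, 1.57, -0.558]
force: [-1.5, -0.9, 2.2]
grip_width: 0.0574
t 14.7 ee [ 0.5812 -0.252   0.0396] case [ 0.0753 -0.2503  0.0396] tilt -1.0 -> slide mm [ 0.6  0.  -0.2] spin -0.04 F [-1.49 -0.91  2.18] w 0.0574
```

```bash
python3 -m creep '{"hand":[1,1,1,1,1,1,1,1,1,1,1,1],"slide":[[0,0,0],[-0.008,0,0],[-0.03,0,0],[-0.06,0,0],[-0.095,0,0],[-0.125,0,-0.005],[-0.145,0.005,-0.02],[-0.15,0.015,-0.04],[-0.15,0.03,-0.06],[-0.15,0.05,-0.08],[-0.15,0.07,-0.095],[-0.15,0.09,-0.105]],"spin":[0,0,0,0,0,0,0,0,0,0,0,0]}' 20
python3 -m creep '{"hand":[1,1,1,1,1,1,1,1,1],"slide":[[0,0.025,-0.006],[0,0.05,-0.01],[0,0.075,-0.012],[0,0.1,-0.014],[0,0.125,-0.014],[0,0.145,-0.014],[0,0.157,-0.014],[0,0.161,-0.014],[0,0.161,-0.014]],"spin":[0,0,0,0,0,0,0,0,0]}'
python3 -c "
from h import *
plan(case(-.044,0,.0436))
cv2.imwrite('pics/wr8.png',ctrl.camera('wrist')[:,:,::-1]);cv2.imwrite('pics/sc8.png',ctrl.camera('scene')[:,:,::-1])"
```

```text
time_s: 15.7
ee_pos: [0.4912, -0.1445, 0.1896]
eef_rot: [2.38, 1.571, 2.211]
force: [1.1, -0.6, -1.4]
grip_width: 0.0575
time_s: 16.45
ee_pos: [0.5058, 0.0158, 0.1892]
eef_rot: [-2.685, 1.571, -2.852]
force: [0.2, -0.7, -1.6]
grip_width: 0.0575
t 16.45 ee [0.5058 0.0158 0.1892] case [-0.0438  0.0012  0.1892] tilt -1.0 -> slide mm [ 1.456e+02 -1.200e+00 -1.000e-01] spin 0.03 F [ 0.16 -0.67 -1.65] w 0.0575
```

View pics/wr8.png

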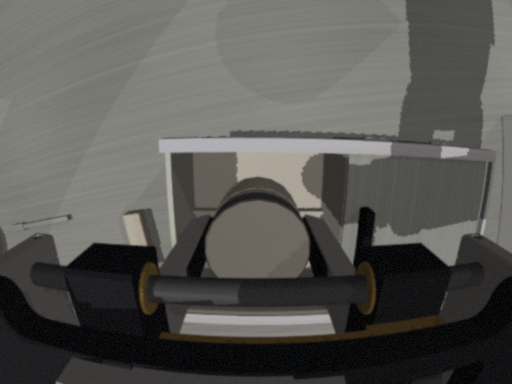

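View pics/sc8.png

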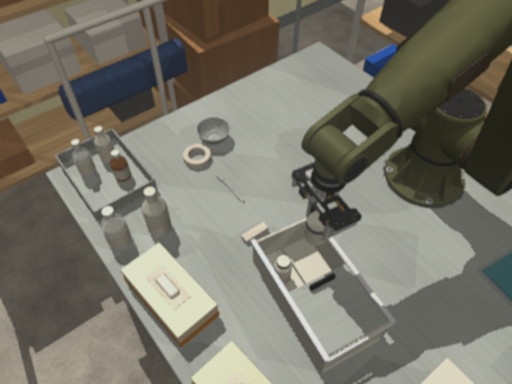

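The jar is held over the front bay and the bottle stands in the rear bay, cap at (284,261) in the scene view. Lowering.

```bash
python3 -m creep '{"hand":[1,1,1,1,1,1,1,1,1,1,1,1],"slide":[[0.008,-0.001,0],[0.025,-0.001,0],[0.045,-0.001,0],[0.065,-0.001,0],[0.085,-0.001,0],[0.1,-0.001,0],[0.113,-0.001,0],[0.123,-0.001,0],[0.13,-0.001,0],[0.135,-0.001,0],[0.138,-0.001,0],[0.14,-0.001,0]],"spin":[0,0,0,0,0,0,0,0,0,0,0,0]}'
python3 -m creep '{"hand":[1,1,1,1,1],"slide":[[0.001,0,0],[0.0025,0,0],[0.004,0,0],[0.005,0,0],[0.005,0,0]],"spin":[0,0,0,0,0]}'
python3 -c "
from h import *
plan(case(-.044,0,.0436))"
```

```text
time_s: 17.55
ee_pos: [0.5058, 0.0144, 0.0491]
eef_rot: [0.044, 1.57, -0.124]
force: [0.1, -0.2, -1.1]
grip_width: 0.0575
time_s: 17.97
ee_pos: [0.5056, 0.0146, 0.0441]
eef_rot: [3.136, 1.571, 2.968]
force: [0.0, 0.4, -1.5]
grip_width: 0.0572
t 17.9667 ee [0.5056 0.0146 0.0441] case [-0.0438 -0.0001  0.0441] tilt -1.0 -> slide mm [ 0.5  0.1 -0.2] spin -0.03 F [ 0.01  0.4  -1.47] w 0.0572
```

```bash
python3 -m creep '{"hand":[1,1,1,1],"slide":[[0.0004,0,0],[0.0008,0,0],[0.0011,0,0],[0.0011,0,0]],"spin":[0,0,0,0]}'
python3 -c "
from h import *
plan(case(-.044,0,.0436))"
```

```text
time_s: 18.3
ee_pos: [0.5058, 0.0146, 0.0435]
eef_rot: [0.104, 1.57, -0.065]
force: [-2.0, 0.2, 4.5]
grip_width: 0.0578
t 18.3 ee [0.5058 0.0146 0.0435] case [-0.0436 -0.      0.0435] tilt -1.0 -> slide mm [-0.1  0.  -0.4] spin -0.03 F [-2.    0.2   4.53] w 0.0578
```

Set down (4.5 N). Releasing, rising and moving beyond the rib.

```bash
python3 -m creep '{"hand":[-0.3,-0.45,-0.6,-0.75,-0.75,-0.75],"slide":[[0,0,0],[0,0,0],[0,0,0],[0,0,0],[0,0,0],[0,0,0]],"spin":[0,0,0,0,0,0]}'
python3 -m creep '{"hand":[-0.75,-0.75,-0.75,-0.75,-0.75,-0.75,-0.75,0,1,1,1,1],"slide":[[-0.006,0,0],[-0.02,0,0],[-0.04,0,0],[-0.065,0,0],[-0.095,0,0],[-0.12,0,0],[-0.137,0,0.005],[-0.14,0.02,0.013],[-0.14,0.05,0.022],[-0.14,0.085,0.032],[-0.14,0.115,0.04],[-0.14,0.135,0.044]],"spin":[0,0,0,0,0,0,0,0,0,0,0,0]}'
python3 -c "
from h import *
plan(case(0,.137,.119))
cv2.imwrite('pics/wr9.png',ctrl.camera('wrist')[:,:,::-1]);cv2.imwrite('pics/sc9.png',ctrl.camera('scene')[:,:,::-1])"
```

```text
time_s: 18.8
ee_pos: [0.5057, 0.0145, 0.043]
eef_rot: [-0.056, 1.571, -0.224]
force: [-0.0, -0.1, -0.9]
grip_width: 0.0821
time_s: 19.8
ee_pos: [0.5723, 0.1426, 0.1834]
eef_rot: [0.832, 1.57, 0.665]
force: [-0.5, -0.0, -0.6]
grip_width: 0.0521
t 19.8 ee [0.5723 0.1426 0.1834] case [0.0006 0.1373 0.1834] tilt -1.0 -> slide mm [64.4 -0.4 -0.6] spin 0.02 F [-0.54 -0.03 -0.61] w 0.0521
```

View pics/wr9.png

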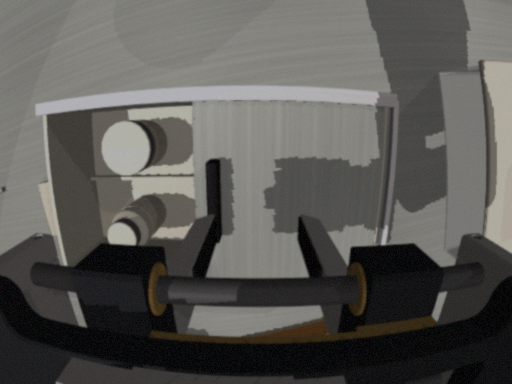

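View pics/sc9.png

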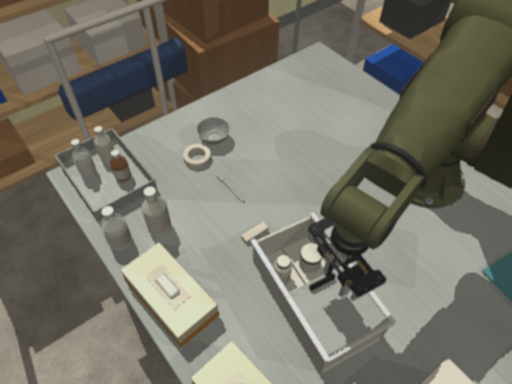

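Both items stand upright: jar lid (127,147) in the front bay, bottle cap (123,234) in the rear bay. The rib spans columns 207–221. I'll shut the fingers, lower behind the rib and push it shut.

```bash
python3 -c "
from h import *
for p in [(208,163),(220,163)]: print(tocase(onz('wrist',p,.1255)).round(4))
print(tocase(onz('wrist',(127,147),.068)).round(4),tocase(onz('wrist',(123,234),.096)).round(4))"
python3 -m creep '{"hand":[1,1,1,1,1,1,1,1,1,1],"slide":[[0,0,0],[0,0,0],[0,0,0],[0,0,0],[0.005,0,0],[0.02,0,0],[0.04,0,0],[0.056,0,0],[0.064,0,0],[0.064,0,0]],"spin":[0,0,0,0,0,0,0,0,0,0]}' 15
python3 -c "
from h import *
plan(case(0,.137,.119))"
```

```text
[-0.0351  0.1002  0.1255]
[-0.0351  0.1097  0.1255]
[-0.0447  0.0051  0.068 ] [0.0396 0.0038 0.096 ]
time_s: 20.73
ee_pos: [0.5708, 0.1398, 0.1172]
eef_rot: [-2.782, 1.568, -2.951]
force: [0.2, -0.1, 0.3]
grip_width: 0.0006
t 20.7333 ee [0.5708 0.1398 0.1172] case [-0.0004  0.1344  0.1172] tilt -1.0 -> slide mm [-1.8  2.6  0.4] spin -0.05 F [ 0.24 -0.11  0.3 ] w 0.0006
```

```bash
python3 -m creep '{"hand":[1,1,1,1,1,1,1,1,1,1,1,1],"slide":[[0,-0.01,0],[0,-0.017,0],[0,-0.025,0],[0,-0.037,0],[0,-0.054,0],[0,-0.072,0],[0,-0.09,0],[0,-0.108,0],[0,-0.126,0],[0,-0.144,0],[0,-0.156,0],[0,-0.165,0]],"spin":[0,0,0,0,0,0,0,0,0,0,0,0]}'
python3 -m creep '{"hand":[1,1,1,1,1],"slide":[[0,-0.006,0],[0,-0.011,0],[0,-0.014,0],[0,-0.016,0],[0,-0.017,0]],"spin":[0,0,0,0,0]}'
python3 -c "
from h import *
plan(case(0,-.0465,.119))"
```

```text
time_s: 21.73
ee_pos: [0.5438, -0.024, 0.1196]
eef_rot: [0.17, 1.57, -0.0]
force: [-0.5, 2.7, 1.4]
grip_width: 0.0006
time_s: 22.15
ee_pos: [0.5413, -0.0389, 0.1191]
eef_rot: [1.165, 1.57, 0.997]
force: [1.7, 9.3, 1.9]
grip_width: 0.0003
t 22.15 ee [ 0.5413 -0.0389  0.1191] case [ 0.0003 -0.0469  0.1191] tilt -1.0 -> slide mm [ 0.1  0.4 -0.3] spin -0.02 F [1.66 9.32 1.89] w 0.0003
```

Force is rising right at the predicted shut point. One more nudge to confirm the stop.

```bash
python3 -m creep '{"hand":[1,1,1],"slide":[[0,-0.001,0],[0,-0.002,0],[0,-0.002,0]],"spin":[0,0,0]}'
python3 -c "
from h import *
plan(case(0,-.0465,.119))"
```

```text
time_s: 22.4
ee_pos: [0.5412, -0.039, 0.1191]
eef_rot: [1.444, 1.568, 1.277]
force: [3.4, 15.0, 1.8]
grip_width: 0.0003
t 22.4 ee [ 0.5412 -0.039   0.1191] case [ 0.0003 -0.047   0.1191] tilt -0.99999 -> slide mm [ 0.1  0.4 -0.3] spin 0.01 F [ 3.38 15.04  1.81] w 0.0003
```

The hard stop is confirmed. I'll back off, rise and move aside for the final look.

```bash
python3 -m creep '{"hand":[1,1,1,1,1,1,1,1,1,1,1,1],"slide":[[0,0.004,0],[0,0.012,0],[-0.02,0.018,0],[-0.05,0.02,0],[-0.08,0.04,-0.01],[-0.1,0.07,-0.03],[-0.1,0.1,-0.05],[-0.1,0.13,-0.075],[-0.1,0.16,-0.1],[-0.1,0.19,-0.12],[-0.1,0.21,-0.13],[-0.1,0.215,-0.13]],"spin":[0,0,0,0,0,0,0,0,0,0,0,0]}'
python3 -m creep '{"hand":[1,1,1,1,1,1],"slide":[[0,0.03,0],[0,0.06,0],[0,0.1,0],[0,0.13,0],[0,0.14,0],[0,0.14,0]],"spin":[0,0,0,0,0,0]}'
python3 -c "
from h import *
a=ctrl.camera('top')[:,:,::-1];b=ctrl.camera('scene')[:,:,::-1]
cv2.imwrite('pics/top9.png',a);cv2.imwrite('pics/sc10.png',b)
g=a.astype(int).sum(2)/3
r=blob(g<20,(160,160,195,215),'rib')
if r is not None: print(tocase(onz('top',r,.1255)))
im=a.astype(int);
pk=blob((im[:,:,2]-im[:,:,0]>18),(215,155,245,210),'pk');tp=blob((im[:,:,2]-im[:,:,0]>18),(340,165,390,220),'tape')
plan(case(0,0,.2))"
```

```text
time_s: 23.4
ee_pos: [0.4472, 0.1955, 0.2192]
eef_rot: [-0.028, 1.571, -0.194]
force: [-0.3, 0.3, -0.2]
grip_width: 0.0006
time_s: 23.9
ee_pos: [0.4723, 0.3318, 0.2181]
eef_rot: [-2.182, 1.57, -2.348]
force: [-0.2, 0.1, -0.3]
grip_width: 0.0005
rib [181.4 189.5] [178 176   8  28 104]
[-0.00135556 -0.06429419  0.1255    ]
pk [227.6 180.6] [224 168   9  29 169]
tape [367.  194.2] [351 179  33  33 321]
t 24.0 ee [0.4723 0.3296 0.2186] case [-0.1293  0.305   0.2186] tilt -1.0 -> slide mm [  18.9 -304.9  129.5] spin -0.04 F [ 0.35  0.12 -0.03] w 0.0004
```

View pics/top9.png

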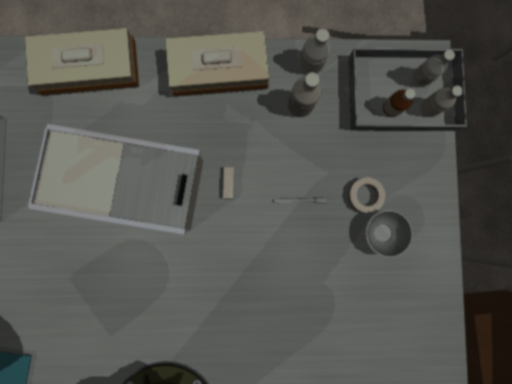

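View pics/sc10.png

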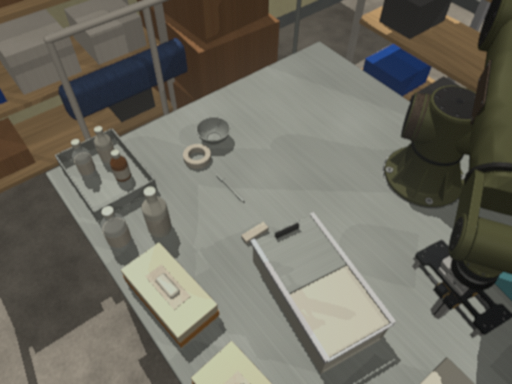

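Top view: the cover is shut (rib (181,189)). The packet, tweezers, tape and bowl are at the same pixels as at the start, and the robot is clear. Handing in.

```bash
python3 -c "
from station import ctrl
print(ctrl.hand_in())"
```

```text
the job is handed in; nothing more can be done
None
```

I finished the job and handed it in at 24 s on the robot's clock; no verdict came back. I slid the cover open to its hard stop (37 N at the fingers). Then I stood the bottle in the rear bay and the jar in the front bay, each set down at about 4.5 N, and pushed the cover shut to its other stop (15 N).

**Last checks**
- **Cover:** the finger positions at the two stops give about 165 mm of travel, as expected. The top camera puts the rib at case y −64 mm against −66 nominal, which is within the calibration error.
- **Bottle and jar:** both stood upright near their bay centres in the last view before the cover closed over them. I couldn't see them afterwards, but no unusual force showed while it shut.
- **Bystanders:** the packet, tape, tweezers and bowl look unmoved. The packet's colour-mask centroid shifted about 2 px with its bounding box essentially the same (30 to 29 px tall), which I take to be a change of lighting.
- **Disagreements:** the wrist and top cameras differed by 2–5 mm throughout, with no visible effect on the grasps or placements.
- **Slip:** I typed the first free move in millimetres instead of metres. The per-row speed cap limited it to the intended direction, and it touched nothing.

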